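# Open the ratchet bar clamp on the model-making bench

## Robot

A 6-joint arm with a two-finger parallel gripper is mounted at the origin on the work surface. World frame = base frame: x ahead of the robot, y to its left, z up, the work surface at z = 0. Lengths are in m, angles in rad, forces in N, time in s.
With the tool pointing down it reaches from about 0.325 to 0.9 m from the base axis. Payload 3.5 kg.
Tool frame: the origin (TCP) lies between the finger pads; the fingertips stand 25 mm ahead of it and the grasp point (between the pads) lies 6 mm ahead of it; z points along the fingers, y is the line along which they close (so a half turn about z gives the same grasp; the last joint's range is limited). The gripper opens to 85 mm and grips with 20 to 120 N. Pads are 22 mm wide; open, the fingers measure 114 mm over their backs; the gripper's body (76 mm by 85 mm) begins 54 mm behind the grasp point. The pads swing forward as they close: fully open they stand 13 mm farther back than shut.
Start: joints at [-1.368, 0.276, -0.026, 1.268, 0, 1.467], TCP at [0.188, -0.596, 0.256] pointing down, gripper open.
Joint ranges: [-3.12, 3.12], [-0.85, 1.88], [-1.08, 1.24], [-1.95, 2.15], [-1.57, 1.53], [-3.14, 3.14]. Speed limits (rad/s): [2.57, 2.57, 3.14, 3.14, 3.14, 3.14].

## Interface

Orientations are given as a unit quaternion [w, x, y, z].
In Python, from plant import manip, vision gives the robot as it stands.
- The arm moves only by the tool carry_out, never from a script. Its argument "deltas" is a list that holds one entry, the list of rows, each a list of 7 numbers: the opening, from 0 (shut) to 1 (fully open), then the shift along the tool's x, y, z in cm, then the turn, a rotation vector about the tool's x, y, z in degrees. In form: [[[fingers, dx, dy, dz, rx, ry, rz], ...]]. A call has 1 to 20 rows; each row is the pose to reach, as a shift and turn from the pose commanded when the call began, along the tool's axes at that moment; what a row does not reach only later rows make up. A row lasts 1/10 s, in which the tool goes at most 50 mm and 8.59 degrees, less where a joint would pass 70% of its speed; a pose out of reach is approached as far as the arm can. A call with a gripper value outside its range is refused whole. The fingers move at their own pace and stop on an object; "grip_force" is the grip in N (left out, the last holds). Time passes only in rows, so rows that repeat a pose let the fingers close. It gives the time, the measured TCP pose, the force, the opening and the grip force at its end, in the units of the state.
- manip.state(): the state, without advancing time (a new reading comes with each control period).
- vision.grab_frame(name): name is "scene" or "top"; returns a dict with "color" (480x640x3 uint8, red, green, blue), "fx", "fy", "cx", "cy" (pixels), "distortion" ([k1, k2, p1, p2, k3] as OpenCV has them; the pictures are not rectified), "rvec" (rotation vector, rad) and "tvec" (3), from world to camera coordinates, as OpenCV has them. Camera axes: x right, y down, z forward; pixel columns grow to the right and rows downward; lengths in m; the calibration is good to about 2 mm. A picture is of the moment at which its call begins. There is no depth.
- manip.hand_in(): hands the job in; it is judged then, once.
The state is a dict: "time": time; "q": joint angles; "qvel": joint speeds; "joint_efforts": joint torques, N m; "tool_pos": TCP position; "tcp_rot": TCP orientation; "contact_force": force on the tool from outside, world axes, zero at the start; "wrist_torque": the same for the moment, N m; "gripper_width": finger opening in m; "finger_force": force on a finger pad.
Only numpy, scipy, OpenCV 4.12 (cv2) and the standard library are available. Lean on these libraries where they do the work, as an engineer would, in place of code of your own. Each camera call takes 0.05 s, during which the arm holds its last target. There are 200 camera calls.

## Task

Open the ratchet bar clamp on the cutting mat all the way: with your fingertips press down the thumb plate on top of its sliding jaw and, keeping it pressed, push the jaw back along the bar, away from the little wooden wagon, until it is fully home against the end stop; then let go so that the thumb plate springs up. Only press and push: do not grasp or lift anything, and leave the wagon, the jars and the other things on the bench where they stand.

Things in the scene. Friction and masses are not known exactly. Their poses are not given: they have to be found in the camera images.
- clamp: Bar clamp fixed to the bench: plywood base 330 x 150 x 12 mm, steel bar (16 mm wide, top 44 mm above the bench) along its x axis. Origin on the bench under the bar's middle; x along the bar in the opening direction (fixed jaw towards end stop), z up. Fixed jaw's face at x = -110 mm; end stop block at x = 141 to 163 mm, 62 mm high. Position and yaw vary.
- jaw (a joint): Sliding jaw, dark steel, 78 mm long: rubber face at clamp x = -110 mm + this value. 0 = shut, 0.170 m = fully open at the end stop; starts at 0.055 to 0.10. Front plate 12 mm thick, 80 mm wide, top at 108 mm; behind it (+x) thumb plate, then push post. Unless the thumb plate is pressed, a ratchet stops it from opening by more than 8 mm. Friction about 3 N.
- release (a joint): Travel of the thumb plate (ratchet release): 0 = up, 0.010 m = fully down. Sprung: 2 N to start, 5.6 N fully down; springs back when let go. The ratchet is free from about 3.5 mm down: keep it 6 to 9 mm down while pushing. At rest it may read 0 to 3 mm, as the pawl may sit on a tooth.
- release_pad (a point): Centre of the top of the thumb plate: ribbed aluminium, 44 mm along the bar x 38 mm across, on the jaw, 38 mm behind its rubber face. Top 72 mm above the bench when up, 62 mm when down. The gap from front plate to push post, where the fingertips work, is 56 mm along the bar, open to both sides. Axes as the clamp; moves with the plate.
- jaw_post (a point): Middle of the top edge of the push post's front face (which looks at the thumb plate), 104 mm above the bench; the post is a plate 60 mm wide, 10 mm thick, part of the jaw, 30 mm behind the thumb plate's centre. Fingertips on the thumb plate push the jaw back by this face. Axes as the clamp.
- wagon_center (a point): Little open wooden wagon body, glued up, loose, 47 x 84 x 34 mm, standing on two wooden strips beside the fixed jaw, between the jaws. Point at its centre, 61 mm above the bench. To be left alone.
- glue: Small amber glue bottle, 26 mm across, 55 mm high, loose on the clamp's base board beside the bar. Origin at the centre of its underside. To be left alone.
- jar_a: Squat glass jar with black lid, 48 mm across, 50 mm high; origin under its centre. To be left alone.
- jar_b: Amber paint bottle with white cap, 40 mm across, 60 mm high; origin under its centre. To be left alone.
- brush_jar: Clear jar of brushes, 60 mm across, about 155 mm high with the brushes; origin under its centre. To be left alone.
- tape: Roll of tape lying flat, 76 mm across, 18 mm high; origin under its centre. To be left alone.
- driver: Screwdriver lying flat, 160 mm long. To be left alone.
- tin: Aluminium tin, 56 mm across, 45 mm high; origin under its centre. To be left alone.

How it is judged:
On the way, in this order (a step that is already met when the one before it is completed fails the run):
1. the thumb plate is pressed before the jaw has gone back (value of joint release above 0.0055 m and distance of jaw_post from where it was at the start of the episode below 0.025 m), for 0.05 s.
2. the jaw is pushed back with the thumb plate held down (distance of jaw_post from where it was at the start of the episode above 0.035 m and value of joint release above 0.004 m and contact force between the fingers and jaw above 0.5 N), for 0.05 s.
3. the jaw is fully back at the end stop (value of joint jaw above 0.165 m), for 0.05 s.
At the end, for the whole second after the job is handed in: The sliding jaw is at rest within 6 mm of its fully open end (joint value above 0.164 of 0.170 m), the thumb plate has sprung up (less than 5 mm down), and the wagon, glue bottle, jars, brushes, tin, tape and screwdriver are within 15 mm of where they stood (value of joint jaw above 0.164 m and velocity of joint jaw between -0.01 and 0.01 m/s and value of joint release below 0.005 m and distance of each of wagon_center, glue, jar_a, jar_b, brush_jar, tape, driver, tin from where it was at the start of the episode below 0.015 m); the robot touches nothing.
It fails at once if the wagon, a jar or another bystander is shoved, lifted or carried (over 20 mm) (distance of any of wagon_center, glue, jar_a, jar_b, brush_jar, tape, driver, tin from where it was at the start of the episode above 0.02 m).
It fails at once if the wagon or a standing bystander is tipped (angle between any of wagon_center, glue, jar_a, jar_b, brush_jar, tin's own z axis and vertical above 0.3 rad).
It fails at once if the jaw is forced back over the ratchet with the thumb plate up (value of joint release below 0.0025 m and velocity of joint jaw above 0.03 m/s and contact force between the fingers and jaw above 40 N).
It also fails if it takes over 38 s, if anything falls off the work surface, if the arm or the gripper's body presses on something with over 40 N, if the wrist force passes 120 N, or if a joint passes its speed limit or range.

## Working session

There is one attempt and no reset: what is moved stays moved. The work goes in short steps, Python scripts to look and compute and a tool call to move; the robot and the scene stay as the last step left them, time stands still between calls to the robot, and variables do not carry over. Pictures are saved under pics/ and viewed, at most 10 in all, crops included, and the job is handed in when it is done.

Besides the shell and the picture viewer there is one more tool, called after ">>>" by a JSON object that holds its "op" and its "data". carry_out: Moves the arm, as the interface text tells. Its arguments: {"type":"object","properties":{"deltas":{"type":"array"},"grip_force":{"type":"number"}},"required":["deltas"]}

```bash
mkdir -p pics; cat > h.py <<'E'
import numpy as np, cv2
from plant import manip, vision
def ray(f,uv):
    K=np.array([[f["fx"],0,f["cx"]],[0,f["fy"],f["cy"]],[0,0,1]]);R=cv2.Rodrigues(np.array(f["rvec"],float))[0]
    p=cv2.undistortPoints(np.array([[uv]],float),K,np.array(f["distortion"],float))[0,0]
    return -R.T@np.array(f["tvec"],float).ravel(), R.T@np.array([p[0],p[1],1])
def atz(f,uv,z):
    o,d=ray(f,uv); return o+d*(z-o[2])/d[2]
def proj(f,P):
    K=np.array([[f["fx"],0,f["cx"]],[0,f["fy"],f["cy"]],[0,0,1]])
    return cv2.projectPoints(np.array(P,float).reshape(-1,3),np.array(f["rvec"],float),np.array(f["tvec"],float),K,np.array(f["distortion"],float))[0][:,0]
E
python3 - <<'E'
from h import *
import pickle
for n in("top","scene"):
    f=vision.grab_frame(n); cv2.imwrite(f"pics/{n}0.png",f["color"][:,:,::-1]); pickle.dump(f,open(n+"0.pkl","wb"))
    print(n,ray(f,(320,240)))
print(manip.state())
E
```

```text
top (array([ 0.31669808, -0.02481697,  1.27339704]), array([ 0.17880092, -0.00486963, -0.98404645]))
scene (array([0.91127059, 0.64752846, 0.85782713]), array([-0.33346819, -0.61654369, -0.71329492]))
{'time': 0.1, 'q': array([-1.36839335e+00,  2.77105839e-01, -2.77249961e-02,  1.26802216e+00,
        5.41992652e-05,  1.46742283e+00]), 'qvel': array([ 0.00035694, -0.00235408,  0.00432061,  0.00065699, -0.00058443,
        0.00090907]), 'joint_efforts': array([ 5.02029616e-05, -4.46709216e+01,  2.96128285e+01,  8.51320568e-03,
       -7.47257172e-05, -3.59309382e-06]), 'tool_pos': array([ 0.18803463, -0.59536093,  0.25524994]), 'tcp_rot': array([-1.02841486e-03,  9.88334824e-01,  1.52293198e-01, -2.38304780e-05]), 'contact_force': array([-0.29779371,  1.09108151,  0.42871148]), 'wrist_torque': array([-0.00571295, -0.00498993, -0.02931581]), 'finger_force': 0.0, 'gripper_width': 0.08539183986207728}
```

View pics/top0.png

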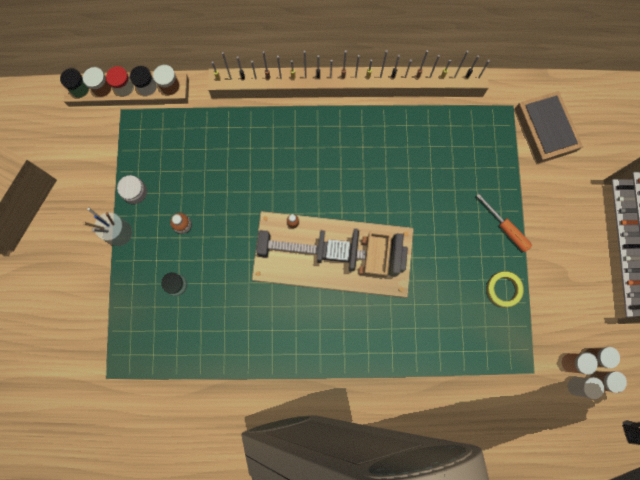

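View pics/scene0.png

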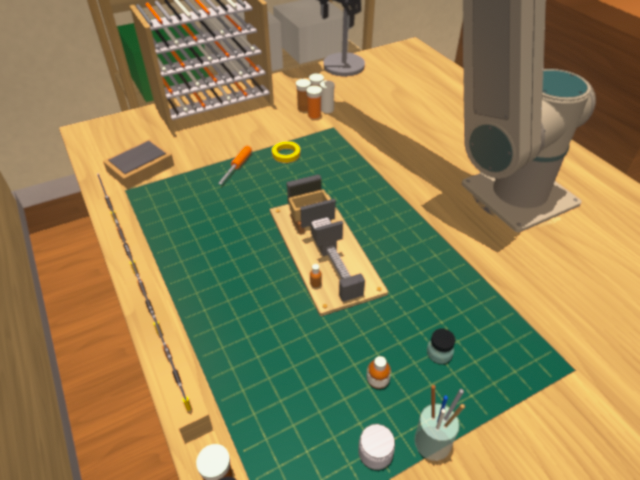

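The top picture shows the base corners at about (261,213), (413,229), (408,296) and (253,281). The wagon is on the right and the end stop on the left, at (263,243). I'll zoom in on the clamp.

```bash
python3 - <<'E'
from h import *
import pickle
from scipy.optimize import least_squares
f=pickle.load(open("top0.pkl","rb"))
im=f["color"][195:310,240:425,::-1]
uv=np.array([[261,213],[413,229],[408,296],[253,281]],float)
# base corners top z=.012, clamp x -> left (+y world)
c=np.array([[.165,-.075,.012],[-.165,-.075,.012],[-.165,.075,.012],[.165,.075,.012]])
def T(p,q):
    R=np.array([[np.cos(p[2]),-np.sin(p[2]),0],[np.sin(p[2]),np.cos(p[2]),0],[0,0,1]]);return q@R.T+[p[0],p[1],0]
s=least_squares(lambda p:(proj(f,T(p,c))-uv).ravel(),[.45,0,1.6]);p=s.x
print(p,s.fun)
np.save("p.npy",p)
big=cv2.resize(im,None,fx=4.3,fy=4.3,interpolation=cv2.INTER_CUBIC)
def dot(q,col):
    for a in proj(f,T(p,np.array(q))): cv2.circle(big,tuple(int(v) for v in (a-[240,195]+.5)*4.3),3,col,-1)
dot(c,(0,0,255)); dot([[.141,-.0,.062],[.163,0,.062],[-.11,0,.108]],(255,0,0))
cv2.imwrite("pics/crop.png",big)
E
```

```text
[ 0.51459656 -0.05977126  1.4579391 ] [-0.32676081 -0.66072408  0.66406323 -1.37669084  0.51667483  1.34497627
 -0.84058373  0.55193044]
```

View pics/crop.png

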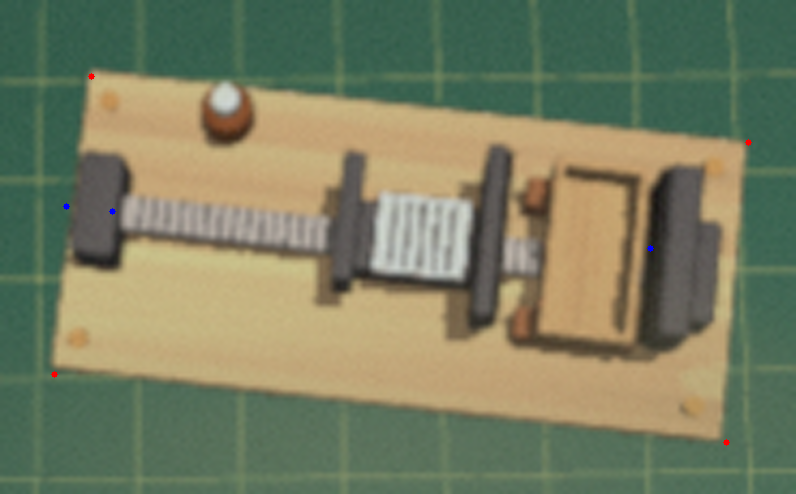

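The crop shows the base corners at (91,70), (747,142), (720,440) and (52,368). The thumb plate's corners are (376,192), (474,200), (466,279) and (370,272). Next I'll refit the pose and check the scene camera.

```bash
python3 - <<'E'
from h import *
import pickle
from scipy.optimize import least_squares
f=pickle.load(open("top0.pkl","rb")); g=pickle.load(open("scene0.pkl","rb"))
u=lambda a:np.array(a,float)/4.3+[239.5,194.5]
def T(p,q):
    R=np.array([[np.cos(p[2]),-np.sin(p[2]),0],[np.sin(p[2]),np.cos(p[2]),0],[0,0,1]]);return q@R.T+[p[0],p[1],0]
c=np.array([[.165,-.075,.012],[-.165,-.075,.012],[-.165,.075,.012],[.165,.075,.012]])
best=None
for sg in(1,):
    # clamp +x=image left(+y world); clamp +y = world -x = image down
    uv=u([[91,70],[747,142],[720,440],[52,368]])
    s=least_squares(lambda p:(proj(f,T(p,c))-uv).ravel(),[.5,-.06,1.46]); p=s.x; print(p,s.fun.round(2))
yx=lambda w:np.array([[np.cos(p[2]),np.sin(p[2])],[-np.sin(p[2]),np.cos(p[2])]])@(w[:2]-p[:2])
pc=[yx(atz(f,u(a),.071)) for a in([376,192],[474,200],[466,279],[370,272])]
print(np.round(pc,4),np.mean(pc,0))
for a,z in(((125,210),.062),((365,154),.104),((352,290),.104),((488,147),.108),((472,322),.108),((511,150),.108),((493,326),.108)): print(a,yx(atz(f,u(a),z)).round(4))
px=np.mean(pc,0)[0]
np.save("p.npy",np.r_[p,px])
print("jaw",px-.038+.11,"pad world",T(p,np.array([px,0,.072])),"home pad",T(p,np.array([.098,0,.072])))
for n,fr in(("glue",f),):
    print(n,yx(atz(f,u([225,97]),.055)))
big=cv2.resize(g["color"][160:320,240:440,::-1],None,fx=3.75,fy=3.75,interpolation=cv2.INTER_CUBIC)
Q=list(c)+[[px+a,b,.071] for a in(-.022,.022) for b in(-.019,.019)]+[[px+.03,b,.104] for b in(-.03,.03)]+[[px-.038,b,.108] for b in(-.04,.04)]+[[.141,0,.062],[.163,0,.062]]
for a in proj(g,T(p,np.array(Q))): cv2.circle(big,tuple(int(v) for v in (a-[240,160]+.5)*3.75),3,(0,0,255),-1)
cv2.imwrite("pics/crop2.png",big)
E
```

```text
[ 0.51659491 -0.05838965  1.44902773] [-0.23  0.03  0.02 -0.11  0.51  0.24 -0.31 -0.2 ]
[[ 0.0159 -0.0184]
 [-0.0305 -0.0197]
 [-0.0306  0.0182]
 [ 0.0146  0.0199]] [-7.65713655e-03  6.63426982e-06]
(125, 210) [0.1335 0.0018]
(365, 154) [ 0.0226 -0.0294]
(352, 290) [0.0217 0.034 ]
(488, 147) [-0.0332 -0.0381]
(472, 322) [-0.034   0.0432]
(511, 150) [-0.0438 -0.0379]
(493, 326) [-0.0437  0.0439]
jaw 0.06434286344666623 pad world [ 0.51566481 -0.06599009  0.072     ] home pad [0.52849876 0.0388847  0.072     ]
glue [ 0.09325016 -0.05953025]
```

View pics/crop2.png

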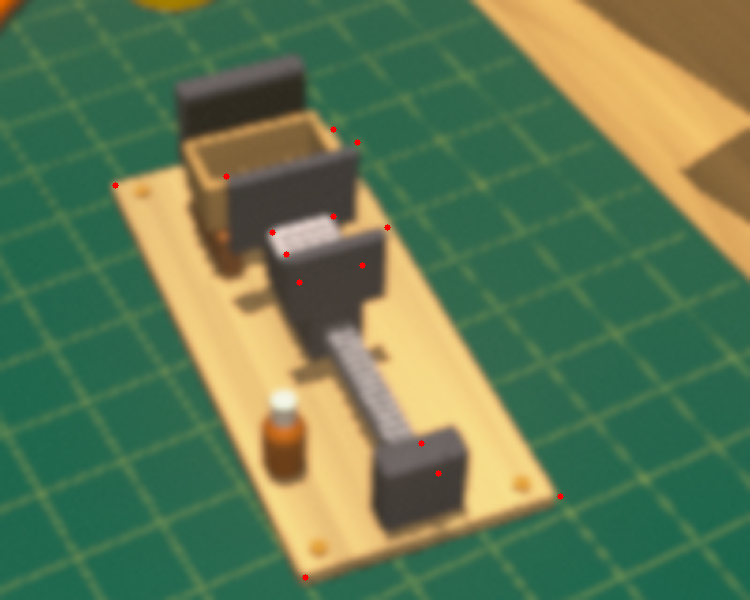

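```bash
cat > rel.py <<'E'
from h import *
from scipy.spatial.transform import Rotation as Ro
def rel(cx,z):
    p=np.load("p.npy"); s=manip.state(); q=s["tcp_rot"]; R=Ro.from_quat([q[1],q[2],q[3],q[0]]).as_matrix()
    c,sn=np.cos(p[2]),np.sin(p[2])
    t=np.array([p[0]+cx*c,p[1]+cx*sn,z])
    G=np.array([[c,sn,0],[sn,-c,0],[0,0,-1]]).T
    d=np.array(s["tool_pos"])-[p[0],p[1],0]
    print("t",s["time"],"shift cm",(R.T@(t-s["tool_pos"])*100).round(2),"rot deg",np.degrees(Ro.from_matrix(R.T@G).as_rotvec()).round(2))
    print("clamp xy",[c*d[0]+sn*d[1],-sn*d[0]+c*d[1]],"z",d[2],"F",s["contact_force"].round(2),"w",s["gripper_width"])
E
python3 -c "
from rel import *
rel(-.0027,.2);print(manip.state()['q'])"
```

```text
t 0.1 shift cm [ 47.38 -41.06   5.62] rot deg [ -0.1   -0.08 -65.5 ]
clamp xy [np.float64(-0.5729047314722873), np.float64(0.2609026290739769)] z 0.25524994237910187 F [-0.3   1.09  0.43] w 0.08539183986207728
[-1.36839335e+00  2.77105839e-01 -2.77249961e-02  1.26802216e+00
  5.41992652e-05  1.46742283e+00]
```

>>> {"op": "carry_out", "data": {"deltas": [[[0,3,-2.6,0,0,0,-4.1],[0,6,-5.2,0,0,0,-8.2],[0,9,-7.8,0,0,0,-12.3],[0,12,-10.4,0,0,0,-16.4],[0,15,-13,0,0,0,-20.5],[0,18,-15.6,0,0,0,-24.6],[0,21,-18.2,0,0,0,-28.7],[0,24,-20.8,0,0,0,-32.8],[0,27,-23.4,0,0,0,-36.9],[0,30,-26,0,0,0,-41],[0,33,-28.6,0,0,0,-45.1],[0,36,-31.2,0,0,0,-49.2],[0,39,-33.8,0,0,0,-53.3],[0,42,-36.4,0,0,0,-57.4],[0,45,-39,0,0,0,-61.5],[0,46.5,-40.3,0,0,0,-64],[0,47.4,-41.1,2,0,0,-65.5],[0,47.4,-41.1,5.6,0,0,-65.5],[0,47.4,-41.1,5.6,0,0,-65.5],[0,47.4,-41.1,5.6,0,0,-65.5]]]}}

```text
time: 2.1
tool_pos: [0.5154, -0.0612, 0.1997]
tcp_rot: [-0.001, 0.749, 0.663, -0.001]
contact_force: [0.6, -0.1, -0.1]
gripper_width: 0.0
finger_force: 0.0
```

```bash
python3 -c "
from rel import *
rel(-.0027,.14)
for n in('top','scene'):
    f=vision.grab_frame(n);
    if n=='scene': cv2.imwrite('pics/s1.png',cv2.resize(f['color'][100:320,200:480,::-1],None,fx=2.7,fy=2.7))
"
```

```text
t 2.1 shift cm [0.02 0.11 5.97] rot deg [-0.17 -0.02 -0.01]
clamp xy [np.float64(-0.0029010005905106846), np.float64(0.0008967390866362899)] z 0.19965781237462893 F [ 0.55 -0.13 -0.09] w 2.4633163873643834e-05
```

View pics/s1.png

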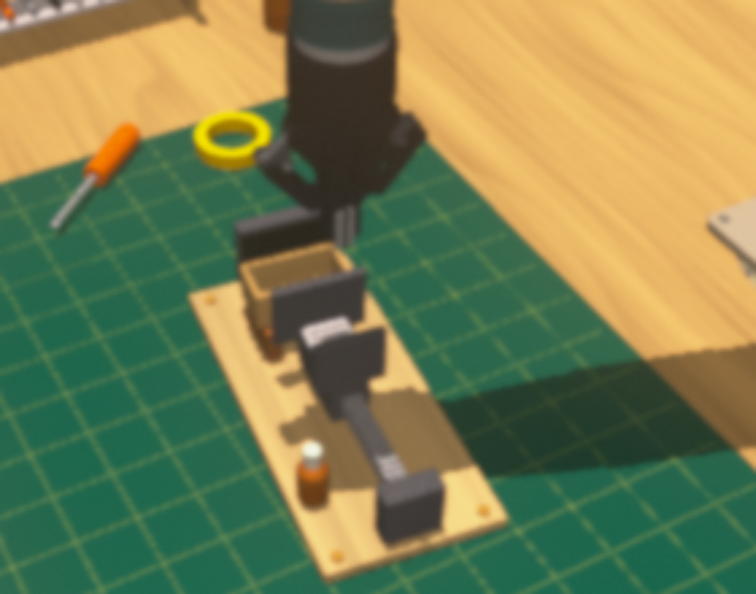

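The fingertips, at (343,245) in this crop, are lined up over the plate with the fingers shut. I'll descend to just above it.

>>> {"op": "carry_out", "data": {"deltas": [[[0,0,0.1,2,0,0,0],[0,0,0.1,4,0,0,0],[0,0,0.1,6,0,0,0],[0,0,0.1,8,0,0,0],[0,0,0.1,9,0,0,0],[0,0,0.1,9.7,0,0,0],[0,0,0.1,9.7,0,0,0],[0,0,0.1,9.7,0,0,0]]]}}

```text
time: 3.0
tool_pos: [0.5182, -0.0618, 0.1043]
tcp_rot: [0.001, 0.749, 0.663, 0.0]
contact_force: [-0.3, -0.7, 0.4]
gripper_width: 0.0002
finger_force: 0.0
```

>>> {"op": "carry_out", "data": {"deltas": [[[0,0,0,0.2,0,0,0],[0,0,0,0.4,0,0,0],[0,0,0,0.6,0,0,0],[0,0,0,0.8,0,0,0],[0,0,0,0.8,0,0,0],[0,0,0,0.8,0,0,0]]]}}

```text
time: 3.6
tool_pos: [0.5173, -0.0615, 0.0952]
tcp_rot: [-0.0, 0.749, 0.663, -0.0]
contact_force: [-0.5, -0.9, -0.9]
gripper_width: 0.0002
finger_force: 0.0
```

>>> {"op": "carry_out", "data": {"deltas": [[[0,0,0,0.1,0,0,0],[0,0,0,0.2,0,0,0],[0,0,0,0.3,0,0,0],[0,0,0,0.3,0,0,0],[0,0,0,0.3,0,0,0]]]}}

```text
time: 4.1
tool_pos: [0.5176, -0.0615, 0.0926]
tcp_rot: [0.0, 0.749, 0.663, 0.0]
contact_force: [-0.4, 0.2, 2.7]
gripper_width: -0.0001
finger_force: 1.7
```

```bash
python3 -c "
from rel import *
F=[]
for i in range(3):
    f=vision.grab_frame('scene'); F.append(manip.state()['contact_force'])
print(np.mean(F,0)); rel(0,.09)
cv2.imwrite('pics/s2.png',cv2.resize(f['color'][170:300,260:400,::-1],None,fx=4.4,fy=4.4,interpolation=cv2.INTER_CUBIC))
"
```

```text
[-0.20710222  0.32311541  3.04795093]
t 4.25 shift cm [ 0.3  -0.14  0.25] rot deg [ 0.02 -0.   -0.  ]
clamp xy [np.float64(-0.0029878005678301072), np.float64(-0.0013736279950131258)] z 0.09249789758707111 F [0.28 0.23 3.52] w -0.0002638644682935342
```

View pics/s2.png

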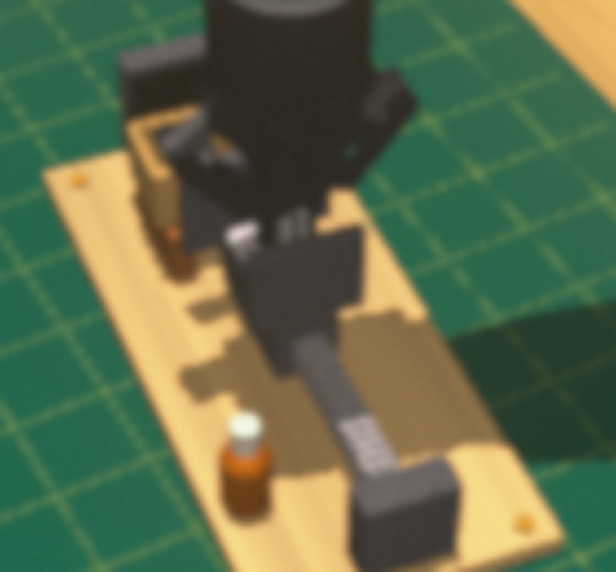

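The fingertips are on the plate. The force is about 3 N, so the plate is roughly 4 mm down. I'll press 3 mm more.

>>> {"op": "carry_out", "data": {"deltas": [[[0,0,0,0.1,0,0,0],[0,0,0,0.2,0,0,0],[0,0,0,0.3,0,0,0],[0,0,0,0.3,0,0,0],[0,0,0,0.3,0,0,0],[0,0,0,0.3,0,0,0]]]}}

```text
time: 4.85
tool_pos: [0.5176, -0.0615, 0.0894]
tcp_rot: [0.0, 0.749, 0.663, 0.0]
contact_force: [-0.1, 0.3, 4.0]
gripper_width: 0.0
finger_force: 2.2
```

```bash
python3 -c "
from rel import *
F=[]
for i in range(4):
    f=vision.grab_frame('scene'); F.append(manip.state()['contact_force'])
print(np.mean(F,0)); rel(0,.09)
"
```

```text
[ 0.31902981 -0.02453781  4.31655767]
t 5.05 shift cm [ 0.3  -0.14 -0.06] rot deg [ 0.02  0.   -0.  ]
clamp xy [np.float64(-0.0030002401512852937), np.float64(-0.0013620455030149748)] z 0.08940169028071039 F [0.57 0.05 4.29] w 0.0001255007873226444
```

>>> {"op": "carry_out", "data": {"deltas": [[[0,0.3,0,0,0,0,0],[0,0.6,0,0,0,0,0],[0,0.9,0,0,0,0,0],[0,1.2,0,0,0,0,0],[0,1.5,0,0,0,0,0],[0,1.8,0,0,0,0,0],[0,2.1,0,0,0,0,0],[0,2.4,0,0,0,0,0],[0,2.7,0,0,0,0,0],[0,3,0,0,0,0,0]]]}}

```text
time: 6.05
tool_pos: [0.521, -0.0315, 0.0893]
tcp_rot: [-0.0, 0.749, 0.663, -0.0]
contact_force: [0.4, -2.6, 4.6]
gripper_width: 0.0002
finger_force: 2.2
```

```bash
python3 -c "
from rel import *
F=[]
for i in range(3):
    f=vision.grab_frame('top'); F.append(manip.state()['contact_force'])
print(np.mean(F,0)); rel(0.1135,.09)
f=vision.grab_frame('scene')
cv2.imwrite('pics/s3.png',cv2.resize(f['color'][170:300,260:400,::-1],None,fx=4.4,fy=4.4,interpolation=cv2.INTER_CUBIC))
"
```

```text
[-0.07319123 -1.4703801   3.9452372 ]
t 6.2 shift cm [ 8.58 -0.11 -0.06] rot deg [-0.   -0.08  0.03]
clamp xy [np.float64(0.02767828049948054), np.float64(-0.0011319929336799294)] z 0.08929432788547739 F [ 0.6  -0.7   3.23] w 0.00011245762301670382
```

View pics/s3.png

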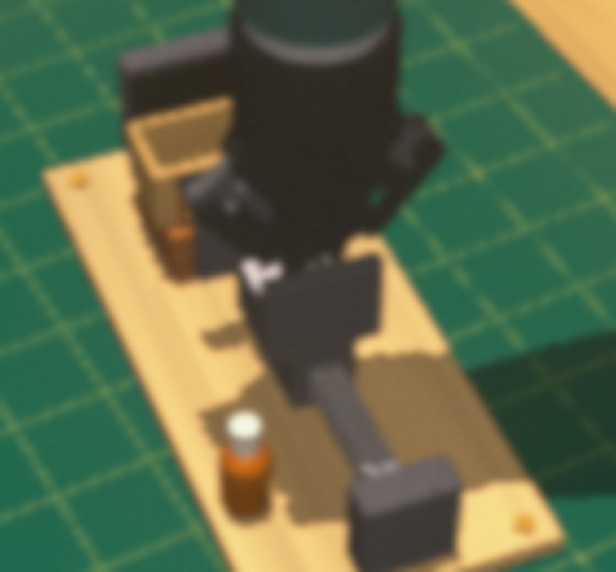

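The jaw has moved back with the plate held down (it is following the fingertips). I'll keep pushing.

>>> {"op": "carry_out", "data": {"deltas": [[[0,0.4,0,0,0,0,0],[0,0.8,0,0,0,0,0],[0,1.2,0,0,0,0,0],[0,1.6,0,0,0,0,0],[0,2,0,0,0,0,0],[0,2.4,0,0,0,0,0],[0,2.8,0,0,0,0,0],[0,3.2,0,0,0,0,0],[0,3.6,0,0,0,0,0],[0,4,0,0,0,0,0],[0,4.4,0,0,0,0,0],[0,4.8,0,0,0,0,0],[0,5.2,0,0,0,0,0],[0,5.6,0,0,0,0,0],[0,6,0,0,0,0,0],[0,6.4,0,0,0,0,0],[0,6.8,0,0,0,0,0],[0,7.2,0,0,0,0,0],[0,7.6,0,0,0,0,0],[0,8,0,0,0,0,0]]]}}

```text
time: 8.25
tool_pos: [0.5308, 0.048, 0.0893]
tcp_rot: [-0.0, 0.749, 0.663, 0.0]
contact_force: [0.5, -4.1, 4.2]
gripper_width: 0.0001
finger_force: 2.2
```

```bash
python3 -c "
from rel import *
rel(0.117,.09)"
```

```text
t 8.25 shift cm [ 0.96 -0.12 -0.07] rot deg [-0. -0. -0.]
clamp xy [np.float64(0.10736440327982419), np.float64(-0.0011991318233126862)] z 0.08932054177708385 F [ 0.5  -4.12  4.23] w 7.721726601414673e-05
```

Now a slow push into the stop, watching the force.

>>> {"op": "carry_out", "data": {"deltas": [[[0,0.2,0,0,0,0,0],[0,0.4,0,0,0,0,0],[0,0.6,0,0,0,0,0],[0,0.8,0,0,0,0,0],[0,0.9,0,0,0,0,0],[0,0.9,0,0,0,0,0]]]}}

```text
time: 8.85
tool_pos: [0.5311, 0.0506, 0.0894]
tcp_rot: [0.005, 0.75, 0.661, -0.006]
contact_force: [-3.5, -21.1, 6.3]
gripper_width: -0.0003
finger_force: 2.2
```

```bash
python3 -c "
from rel import *
rel(0.117,.09)
f=vision.grab_frame('scene')
a=cv2.resize(f['color'][180:310,270:390,::-1],None,fx=4.4,fy=4.4,interpolation=cv2.INTER_CUBIC)
cv2.imwrite('pics/s4.png',a)
"
```

```text
t 8.85 shift cm [ 0.7  -0.12 -0.07] rot deg [-0.01  0.89 -0.22]
clamp xy [np.float64(0.1099883622212396), np.float64(-0.0011862551806239349)] z 0.0894031323438212 F [ -3.54 -21.12   6.33] w -0.00029549869205144046
```

View pics/s4.png

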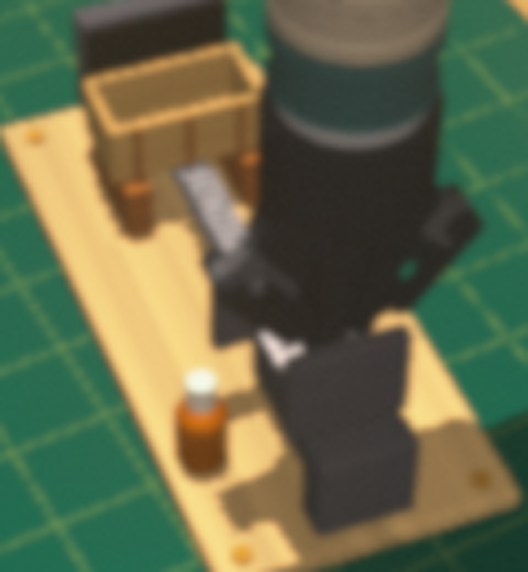

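The jaw sits against the end stop block at (360,440) and the side force is 21 N, so it is home. I'll ease the push, then lift straight up.

>>> {"op": "carry_out", "data": {"deltas": [[[0,-0.2,0,0,0,0,0],[0,-0.4,0,0,0,0,0],[0,-0.5,0,0,0,0,0],[0,-0.6,0,-0.3,0,0,0],[0,-0.6,0,-0.6,0,0,0],[0,-0.6,0,-0.9,0,0,0],[0,-0.7,0,-1.3,0,0,0],[0,-0.8,0,-2,0,0,0],[0,-1,0,-3,0,0,0],[0,-1,0,-5,0,0,0],[0,-1,0,-8,0,0,0],[0,-1,0,-12,0,0,0],[0,-1,0,-16,0,0,0],[0,-5,0,-17,0,0,0],[0,-10,0,-17,0,0,0],[0,-14,0,-17,0,0,0],[0,-18,0,-17,0,0,0],[0,-20,0,-17,0,0,0],[0,-20,0,-17,0,0,0]]]}}

```text
time: 10.8
tool_pos: [0.5075, -0.1443, 0.2602]
tcp_rot: [0.001, 0.75, 0.661, 0.0]
contact_force: [-1.1, 1.1, 0.0]
gripper_width: 0.0002
finger_force: 0.0
```

```bash
python3 -c "
from rel import *
rel(0.117,.09)
f=vision.grab_frame('top');g=vision.grab_frame('scene')
a=cv2.resize(f['color'][190:310,230:430,::-1],(800,480)) 
b=cv2.resize(g['color'][180:310,270:390,::-1],(110,120)); 
cv2.imwrite('pics/top5.png',np.vstack([cv2.resize(f['color'][195:300,240:430,::-1],(530,293)),cv2.resize(g['color'][200:310,260:459,::-1],(530,293))]))
"
```

```text
t 10.8 shift cm [20.34 -0.24 17.01] rot deg [ 0.08  0.02 -0.22]
clamp xy [np.float64(-0.0863398266637917), np.float64(-0.0013656897870474825)] z 0.26021858638765716 F [-1.05  1.05  0.01] w 0.00018854326007328455
```

View pics/top5.png

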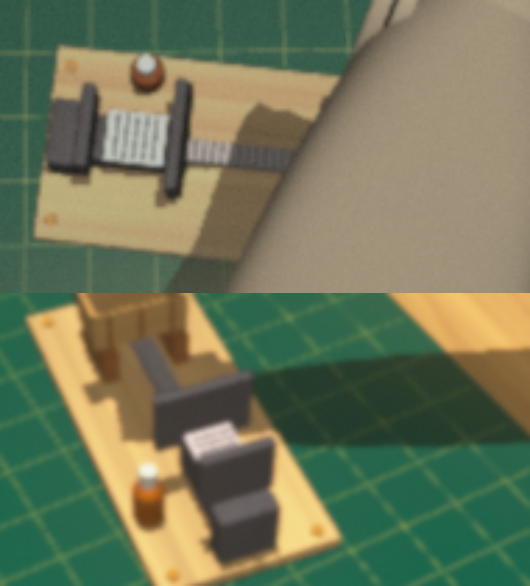

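The top view shows the plate centred near (135,138) in the crop, with the post touching the stop block. The glue bottle stands where it was and the arm is clear. I'll check this numerically, then hand in.

```bash
python3 -c "
from rel import *
f=vision.grab_frame('top');p=np.load('p.npy')
w=atz(f,np.array([135,137.5])/2.789+[239.6,194.6],.071)[:2]-p[:2]
x=np.cos(p[2])*w[0]+np.sin(p[2])*w[1];print('jaw',x+.072)
if x+.072>.166: print(manip.hand_in())
"
```

```text
jaw 0.16521648117951482
```

```bash
python3 -c "
from rel import *
g=vision.grab_frame('scene');a=cv2.imread('pics/s4.png')
b=cv2.resize(g['color'][180:310,270:390,::-1],None,fx=4.4,fy=4.4,interpolation=cv2.INTER_CUBIC)
A=[cv2.Canny(cv2.cvtColor(i,6),20,50) for i in(a,b)]
def shift(x0,y0,x1,y1):
    A_=[cv2.GaussianBlur(cv2.magnitude(cv2.Sobel(cv2.cvtColor(i,6),5,1,0),cv2.Sobel(cv2.cvtColor(i,6),5,0,1)),(0,0),2) for i in(a,b)]
    r=cv2.matchTemplate(A_[1],A_[0][y0:y1,x0:x1],cv2.TM_CCOEFF_NORMED);m=cv2.minMaxLoc(r);return m[1],m[3][0]-x0,m[3][1]-y0
print('post',shift(345,325,425,400),'stop ref',shift(290,440,420,540))
p=np.load('p.npy');c,s=np.cos(p[2]),np.sin(p[2])
P=lambda x:[p[0]+x*c-.03*s,p[1]+x*s+.03*c,.104]
print('crop px per mm of jaw',(proj(g,[P(.129)])-proj(g,[P(.128)]))*4.4)
print('pred post corner at .17',(proj(g,[P(.128),P(.138)])-[270,180]+.5)*4.4)
cv2.imwrite('pics/s6.png',np.hstack([a[290:560,240:440],b[290:560,240:440]]).repeat(2,0).repeat(2,1))
"
```

```text
post (0.8658939003944397, 0, 3) stop ref (0.8262019157409668, -1, 3)
crop px per mm of jaw [[0.94999407 1.54116925]]
pred post corner at .17 [[416.27831737 331.06247345]
 [425.834055   346.56430317]]
```

View pics/s6.png

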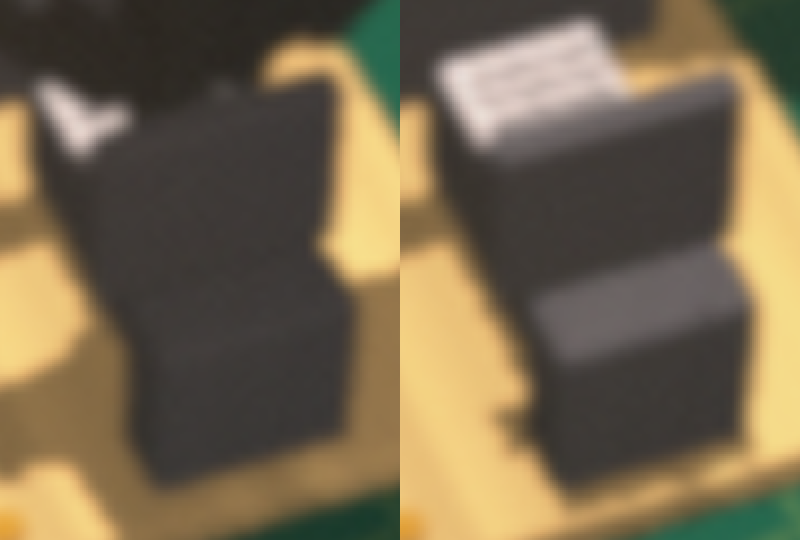

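Side by side, the post has not moved relative to the stop block since it was pushed hard home (their image shifts agree within 1 px, under 1 mm). The plate is up, so I'm handing in.

```bash
python3 -c "
from plant import manip
print(manip.hand_in())"
```

```text
the job is handed in; nothing more can be done
None
```

I pushed the clamp jaw back against its end stop with the thumb plate held down, then let go and handed the job in; no verdict came back. The last pictures show the jaw at the stop (measured at about 0.165 m, good to roughly 2 mm; the limit is 0.164 m) and the plate up. The glue bottle was in place and the arm touched nothing; I did not re-measure the wagon, jars, brushes, tin, tape or screwdriver at the end.

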